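# Dock the tube rack and press the dispenser cap

### The arm

A 6-joint arm with a two-finger parallel gripper is mounted at the origin on the work surface; the furniture and walls round the work are solid. World frame = base frame: x ahead of the robot, y to its left, z up, the work surface at z = 0. Lengths are in m, angles in rad, forces in N, time in s.
With the tool pointing down it reaches from about 0.3 to 0.75 m from the base axis. Payload 8.5 kg.
Tool frame: the origin (TCP) lies at the very end of the fingers, on their centre line; the grasp point (between the pads) lies 19 mm behind it (grip_depth is the distance from the TCP to the grasp point, in m); z points along the fingers, y is the line along which they close (so a half turn about z gives the same grasp; the last joint's range is limited). The gripper opens to 85 mm and grips with 20 to 120 N. Pads are 22 mm wide; open, the fingers measure 114 mm over their backs; the gripper's body (76 mm by 85 mm) begins 54 mm behind the grasp point. The pads swing forward as they close: fully open they stand 13 mm farther back than shut.
Start: joints at [0.889, 0.381, 1.297, -0, 1.464, -0.215], TCP at [0.248, 0.491, 0.231] pointing down, gripper open.
Joint ranges: [-3.11, 3.11], [-0.89, 2.33], [0.22, 2.48], [-1.42, 4.56], [0.17, 2.85], [-2.88, 2.88]. Speed limits (rad/s): [2.39, 2.39, 3.14, 3.14, 3.14, 3.14].

### API

Orientations are given as [roll, pitch, yaw] about the fixed x, y, z axes, in that order (R = Rz(yaw) Ry(pitch) Rx(roll)).
In Python, from bench import * gives the robot as it stands. The module is installed in compiled form; this text tells all that it offers.
- The arm moves only by the tool apply_moves, never from a script. Its argument "targets" is a list of rows, each a list of 7 numbers: the shift along the tool's x, y, z normalised to -1 to 1, where 1 is 0.3 m, then the turn, a rotation vector about the tool's x, y, z normalised to -1 to 1, where 1 is 60 degrees, then the opening, from 0 (shut) to 1 (fully open). In form: [[dx, dy, dz, rx, ry, rz, fingers], ...]. A call has 1 to 12 rows; each row is the pose to reach, as a shift and turn from the pose commanded when the call began, along the tool's axes at that moment; what a row does not reach only later rows make up. A row lasts 1/10 s, in which the tool goes at most 50 mm and 8.59 degrees, less where a joint would pass 70% of its speed; a pose out of reach is approached as far as the arm can. A call with a number of a shift or a turn outside -1 to 1 is refused whole. A call with a gripper value outside its range is refused whole. The fingers move at their own pace and stop on an object; "force" is the grip in N (left out, the last holds). Time passes only in rows, so rows that repeat a pose let the fingers close. It gives the time, the measured TCP pose, the force, the opening and the grip force at its end, in the units of the state.
- get_state(): the state, without advancing time (a new reading comes with each control period).
- snapshot(name): name is "scene" or "top" or "wrist"; returns a dict with "image" (400x640x3 uint8, red, green, blue), "fx", "fy", "cx", "cy" (pixels), "position" and "attitude" of the camera in the world. Camera axes: x right, y up, looking along -z (the intrinsics and any distortion apply to the point x, -y, -z); pixel columns grow to the right and rows downward; lengths in m; the calibration is good to about 2 mm. A picture is of the moment at which its call begins. There is no depth.
- job_done(): hands the job in; it is judged then, once.
The state is a dict: "clock": time; "qpos": joint angles; "qd": joint speeds; "tau": joint torques, N m; "tool_pos": TCP position; "ee_rot": TCP orientation; "ft_force": force on the tool from outside, world axes, zero at the start; "torque": the same for the moment, N m; "grip_width": opening from 0.0 (shut) to 1.0 (fully open); "grip_force": force on a finger pad.
Only numpy, scipy, OpenCV 4.12 (cv2) and the standard library are available. Lean on these libraries where they do the work, as an engineer would, in place of code of your own. Each camera call takes 0.05 s, during which the arm holds its last target. There are 200 camera calls.

### The job

Slide the tube rack lengthwise into the bay of the dosing stand, under the two spouts, until its end is home against the end stop, and let go of it. Then press the dispenser's sprung cap right down to its stop for a moment and let it spring back up. Feel for the bottom and do not force the cap, do not press it before the rack is home, and leave the rack docked and the bottle, timer and tape roll where they stand.

Things in the scene. Friction and masses are not known exactly. Their poses are not given: they have to be found in the camera images.
- rack: cooler rack, a block 59 mm wide (x), 105 mm long (y), 24 mm tall, with tube tops standing up to 41 mm; origin at the centre of its underside, z up. About 0.2 kg. The block is gripped across its 59 mm width; either end may go in first.
- stand: dosing stand, fixed, an amber bottle leaning in its cradle; origin on the worktop, x points away from the operator, into the bay and on to the bottle. Foot plate x -30 to +140 mm, 110 mm wide. The bay before it is bare worktop between two rails 14 mm tall, 65 mm apart, from x = -90 mm, mouth flared to 80 mm at x = -113 mm; end stop (20 mm tall) with its face at x = -30 mm
- bay (a point): where the origin of the docked rack belongs: on the worktop, 53 mm before the end stop, midway between the rails; axes as the stand's. The docked rack's long side (y) lies along this x; its near 45 mm stand out of the rails for the gripper
- nozzle (a point): midway between the mouths of the two steel spouts, 70 mm above the worktop; the spouts (7 mm thick, 22 mm apart in y) rise straight up here for 60 mm, then bend back to the head: they overhang the last 15 mm of the docked rack
- bush (a point): centre of the head's top face (38 mm wide); its z is the cap's axis, outwards, leaning 30 degrees from vertical towards the stand's -x. The cap is a black flat disc, 36 mm wide, 14 mm tall, on this axis. The dose stop under it is set differently each time: the resting cap's top stands anywhere from 28 to 52 mm out from here along z
- cap (a joint): how far the cap is pushed in along its axis: 0 resting, 0.008 m at its hard stop. The spring takes about 4 N to start and 9 N at the stop; the mechanism is damaged by more than 40 N
- reagent_bottle: white bottle with black cap, 50 mm wide, 117 mm tall, standing right of the stand; origin under its centre. Bystander
- timer: white bench timer, 62 x 62 x 19 mm, right of the bay; origin under its centre. Bystander
- tape: roll of tape lying flat, 84 mm wide, 19 mm tall, right of the stand, behind the bottle; origin under its centre. Bystander

How it is judged:
On the way, in this order (a step that is already met when the one before it is completed fails the run):
1. the rack is home in the bay and let go (x of rack in the frame of bay between -0.006 and 0.006 m and y of rack in the frame of bay between -0.006 and 0.006 m and height (world z) of rack below 0.005 m and angle between the y axis of rack and the x axis of bay, either way round below 0.15 rad and contact force between each of the arm, the fingers and rack below 0.1 N), for 0.2 s.
2. the cap is pressed down to its stop (value of joint cap above 0.007 m), for 0.2 s.
3. the cap has sprung back up (value of joint cap below 0.001 m), for 0.2 s.
At the end, for the whole second after the job is handed in: the rack rests flat on the worktop in the bay, its origin within 6 mm of the bay point along and across and its length within 0.15 rad of the bay's direction, at rest, and the cap is back up (within 1 mm of its rest) (x of rack in the frame of bay between -0.006 and 0.006 m and y of rack in the frame of bay between -0.006 and 0.006 m and height (world z) of rack below 0.005 m and angle between rack's own z axis and vertical below 0.08 rad and angle between the y axis of rack and the x axis of bay, either way round below 0.15 rad and linear speed of rack below 0.01 m/s and value of joint cap below 0.001 m); the robot touches nothing.
It fails at once if the cap is pressed (more than 4 mm) while the rack is not home in the bay (value of joint cap above 0.004 m and (horizontal distance between rack and bay above 0.01 m or height (world z) of rack above 0.008 m)).
It fails at once if the cap is forced with more than 40 N (contact force between any of the fingers, the arm and cap above 40 N).
It fails at once if the reagent bottle is disturbed (moved 20 mm or tipped) (distance of reagent_bottle from where it was at the start of the episode above 0.02 m or angle between reagent_bottle's own z axis and vertical above 0.3 rad).
It fails at once if the timer is moved 20 mm (distance of timer from where it was at the start of the episode above 0.02 m).
It fails at once if the tape roll is moved 20 mm (distance of tape from where it was at the start of the episode above 0.02 m).
It also fails if it takes over 48 s, if anything falls off the work surface, if the arm or the gripper's body presses on something with over 40 N, if the wrist force passes 120 N, or if a joint passes its speed limit or range.

## Working session

There is one attempt and no reset: what is moved stays moved. The work goes in short steps, Python scripts to look and compute and a tool call to move; the robot and the scene stay as the last step left them, time stands still between calls to the robot, and variables do not carry over. Pictures are saved under pics/ and viewed, at most 12 in all, crops included, and the job is handed in when it is done.

Besides the shell and the picture viewer there is one more tool, called after "Emit:" in YAML: its name, and indented under it one key for each argument. apply_moves: Moves the arm, as the interface text tells. Its arguments: {"type":"object","properties":{"targets":{"type":"array"},"force":{"type":"number"}},"required":["targets"]}

```bash
mkdir -p pics
cat > h.py <<'E'
from bench import *
import numpy as np, cv2, pickle
from scipy.spatial.transform import Rotation as Ro
def take(n,f):
    s=snapshot(n); cv2.imwrite(f'pics/{f}.png',s['image'][:,:,::-1]); pickle.dump(s,open(f'{f}.pkl','wb')); return s
def camR(s):
    a=np.array(s['attitude'])
    if a.shape==(3,3): return a
    return Ro.from_euler('xyz',a).as_matrix() if a.size==3 else None
def ray(s,u,v):
    d=np.array([(u-s['cx'])/s['fx'],-(v-s['cy'])/s['fy'],-1.]); return np.array(s['position']),camR(s)@d
def atz(s,u,v,z):
    p,d=ray(s,u,v); return p+d*(z-p[2])/d[2]
def proj(s,P):
    q=camR(s).T@(np.array(P)-np.array(s['position'])); return np.array([s['cx']+s['fx']*q[0]/-q[2], s['cy']-s['fy']*q[1]/-q[2]])
def tri(obs):
    A=0;b=0
    for s,u,v in obs:
        p,d=ray(s,u,v); d=d/np.linalg.norm(d); M=np.eye(3)-np.outer(d,d); A=A+M; b=b+M@p
    x=np.linalg.solve(A,b); return x,[proj(s,x)-[u,v] for s,u,v in obs]
E
python3 - <<'E'
from h import *
print(get_state())
for n in('scene','top','wrist'):
    s=take(n,n+'1'); print({k:v for k,v in s.items() if k!='image'})
E
```

```text
{'clock': 0.0, 'qpos': array([ 8.88702537e-01,  3.81194667e-01,  1.29831446e+00,  2.83289632e-05,
        1.46359607e+00, -2.15245889e-01]), 'qd': array([-6.52466079e-04, -2.58448557e-04,  8.65073418e-05,  1.41525796e-04,
       -7.48058119e-04,  8.17950528e-05]), 'tau': array([-6.08803930e-04, -4.48460591e+01, -2.31276262e+01, -3.14521913e-04,
        4.94460168e-03,  2.45828949e-05]), 'tool_pos': array([0.2473081 , 0.49091305, 0.23069439]), 'ee_rot': array([-3.14012102e+00, -3.50573348e-04,  2.67474144e+00]), 'ft_force': array([-0.86997877,  0.41459039,  0.26665432]), 'torque': array([ 0.0145688 , -0.00020792,  0.00271169]), 'grip_force': 0.0, 'grip_width': 1.0003396427861264}
{'fx': 406.9457118058936, 'fy': 406.9457118058936, 'cx': 316.611578367866, 'cy': 206.62404815891483, 'position': array([ 0.30231213, -0.05913936,  0.87251176]), 'attitude': array([ 0.57449023,  0.00174094, -0.77335606])}
{'fx': 397.28239938468835, 'fy': 397.28239938468835, 'cx': 323.7786603385761, 'cy': 205.0915099551743, 'position': array([0.51636127, 0.21445006, 0.99343494]), 'attitude': array([ 0.14568238,  0.05778345, -1.56205261])}
{'fx': 348.85797440341713, 'fy': 348.85797440341713, 'cx': 317.3504604645314, 'cy': 203.0874376695446, 'position': array([0.17689666, 0.5268055 , 0.37439178]), 'attitude': array([-3.09513847e-01, -2.97344369e-04,  1.10433184e+00])}
```

View pics/scene1.png

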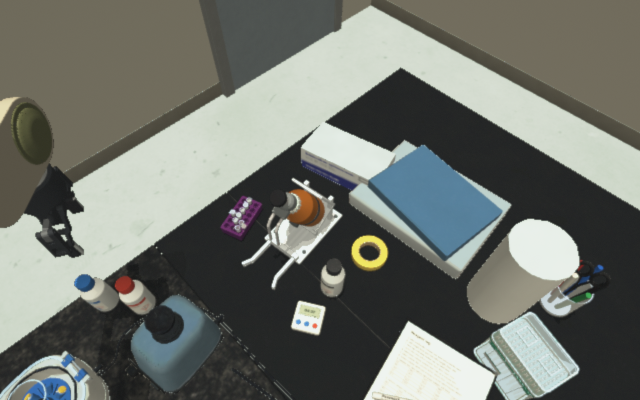

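View pics/top1.png

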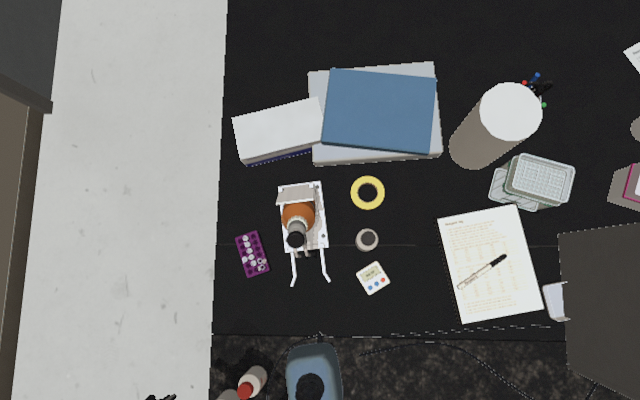

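The scene view shows the rack at about (241,216), the stand at (300,220) with rail ends at (247,263) and (277,287), and the bystanders to the right. In the top view the rack is at (252,254) and the rail ends are at (293,285) and (328,281). I'll enlarge both.

Run:
```python
import cv2
a=cv2.imread('pics/scene1.png')[175:300,215:348]; b=cv2.imread('pics/top1.png')[175:295,230:335]
for n,i,o in(('s2',a,(215,175)),('t2',b,(230,175))):
    k=6 if n=='s2' else 5
    k=min(800/i.shape[1],600/i.shape[0])//1
    j=cv2.resize(i,None,fx=k,fy=k,interpolation=cv2.INTER_CUBIC)
    for x in range(0,i.shape[1],10):
        cv2.putText(j,str(o[0]+x),(int(x*k),8),0,.3,(0,255,255),1); cv2.line(j,(int(x*k),10),(int(x*k),14),(0,255,255),1)
    for y in range(0,i.shape[0],10):
        cv2.putText(j,str(o[1]+y),(0,int(y*k)+4),0,.3,(0,255,255),1)
    print(k); cv2.imwrite(f'pics/{n}.png',j)
```

```text
4.0
5.0
```

View pics/s2.png

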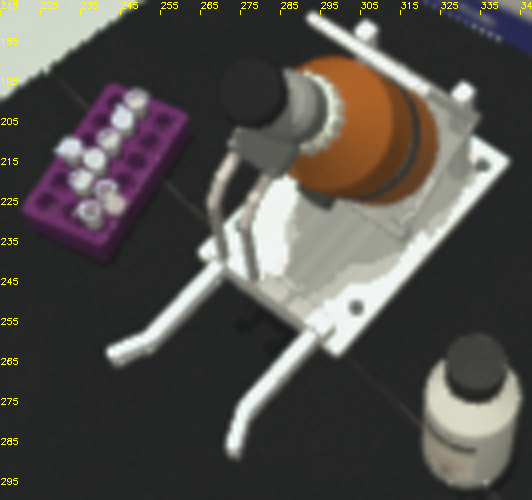

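View pics/t2.png

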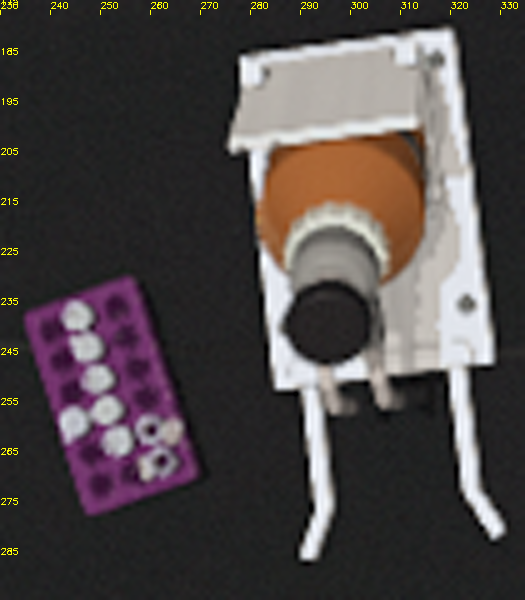

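```bash
cat > fit.py <<'E'
from h import *
from scipy.optimize import least_squares
S=pickle.load(open('scene1.pkl','rb'));T=pickle.load(open('top1.pkl','rb'))
sc=lambda x,y:(S,215+(x+.5)/4-.5,175+(y+.5)/4-.5)
tc=lambda x,y:(T,230+(x+.5)/5-.5,175+(y+.5)/5-.5)
def w(p,x,y,z):
    c,s=np.cos(p[2]),np.sin(p[2]); return [p[0]+c*x-s*y,p[1]+s*x+c*y,z]
# rack: local corners
rk=[(tc(25,315),(-.0295,.0525)),(tc(130,277),(.0295,.0525)),(tc(200,470),(.0295,-.0525)),(tc(88,515),(-.0295,-.0525)),
 (sc(113,85),(-.0295,.0525)),(sc(188,117),(.0295,.0525)),(sc(103,243),(.0295,-.0525)),(sc(22,208),(-.0295,-.0525))]
def fr(p): return np.concatenate([proj(o[0],w(p,*c,.024))-o[1:] for o,c in rk])
c0=atz(*tc(112,395),.024)
r=least_squares(fr,[c0[0],c0[1],-1.57+1.57]);print('rack',r.x,np.round(r.fun.reshape(-1,2),1).tolist())
st=[(tc(275,390),-.03,.055,0),(tc(495,362),-.03,-.055,0),(tc(455,27),.14,-.055,0),(tc(240,57),.14,.055,0),
 (sc(198,248),-.03,.055,0),(sc(337,357),-.03,-.055,0),(sc(509,160),.14,-.055,0),
 (tc(308,558),-.113,.04,1),(tc(497,533),-.113,-.04,1),(tc(322,508),-.09,.0325,1),(tc(470,490),-.09,-.0325,1),
 (sc(113,353),-.113,.04,1),(sc(234,448),-.113,-.04,1),(sc(150,340),-.09,.0325,1),(sc(243,403),-.09,-.0325,1)]
def fs(p):
    out=[]
    for o,x,y,k in st:
        out.append(proj(o[0],w(p,x,y+k*np.sign(y)*p[4],.014 if k else p[3]))-o[1:])
    return np.concatenate(out)
q=least_squares(fs,[.5,.23,0.1,.006,.003],loss='soft_l1');print('stand',q.x);f=fs(q.x).reshape(-1,2);print(np.round(f,1).tolist())
cap,e=tri([tc(327,322),sc(253,92)]);print('cap',cap,np.round(e,1).tolist())
p=q.x;c,s=np.cos(p[2]),np.sin(p[2]);d=cap[:2]-p[:2];print('cap in stand',c*d[0]+s*d[1],-s*d[0]+c*d[1],cap[2])
print('bay',w(p,-.083,0,0))
for n,o in(('sp1',(tc(340,408),sc(222,262))),('sp2',(tc(388,403),sc(252,277)))):
    x,e=tri(o);d=x[:2]-p[:2];print(n,c*d[0]+s*d[1],-s*d[0]+c*d[1],x[2],np.round(e,1).tolist())
E
python3 fit.py
```

```text
rack [ 0.53764629  0.44732512 -1.216194  ] [[-0.5, 0.2], [0.9, -0.4], [0.4, 1.5], [-0.0, 0.8], [-0.5, -1.6], [1.1, -1.3], [0.5, 0.5], [-0.3, 0.0]]
stand [0.5780154  0.31850236 0.13080307 0.00480489 0.00491692]
[[0.2, 0.2], [-0.0, 0.3], [-0.3, 0.6], [0.1, 0.3], [0.2, 0.7], [0.4, -0.9], [0.6, -0.4], [0.7, 0.0], [-0.5, 0.6], [-0.1, 0.1], [0.7, 0.0], [0.0, -0.2], [-1.1, -1.2], [-0.0, -2.2], [0.9, 0.5]]
cap [0.56285188 0.31800991 0.20740138] [[-0.2, 0.3], [0.3, -0.0]]
cap in stand -0.015098212520634174 0.001489537251338719 0.20740137733099817
bay [np.float64(0.49572443079207795), np.float64(0.30767663944927603), 0]
sp1 -0.04363771986639808 0.01804331250574529 0.052967901751015484 [[0.1, -0.1], [-0.2, 0.0]]
sp2 -0.04428312030811719 -0.006052121297930468 0.06393875370098943 [[0.2, -0.2], [-0.3, 0.0]]
```

```bash
cat >> h.py <<'E'
def go(x,y,z,yaw,pitch=None,R=None,frm=None):
    st=get_state() if frm is None else frm
    R0=Ro.from_euler('xyz',st['ee_rot']); 
    R1=Ro.from_euler('xyz',[np.pi,0,yaw]) if R is None else R
    d=R0.inv().apply(np.array([x,y,z])-st['tool_pos'])/.3
    r=(R0.inv()*R1).as_rotvec()/np.radians(60)
    print('row',np.round(d,3).tolist(),np.round(r,3).tolist(),'rows>=',np.linalg.norm(d)*6,np.linalg.norm(r)*60/8.59)
E
python3 -c "
from h import *
go(.497,.432,.20,3.497)"
```

```text
row [-0.832, 0.199, 0.102] [-0.001, -0.001, -0.785] rows>= 5.166883575402088 5.4839916108044955
```

Emit:
apply_moves:
  targets:
    - [-0.832,0.199,0.102,-0.001,-0.001,-0.785,1]
    - [-0.832,0.199,0.102,-0.001,-0.001,-0.785,1]
    - [-0.832,0.199,0.102,-0.001,-0.001,-0.785,1]
    - [-0.832,0.199,0.102,-0.001,-0.001,-0.785,1]
    - [-0.832,0.199,0.102,-0.001,-0.001,-0.785,1]
    - [-0.832,0.199,0.102,-0.001,-0.001,-0.785,1]
    - [-0.832,0.199,0.102,-0.001,-0.001,-0.785,1]
    - [-0.832,0.199,0.102,-0.001,-0.001,-0.785,1]
    - [-0.832,0.199,0.102,-0.001,-0.001,-0.785,1]

```text
clock: 1.05
tool_pos: [0.496, 0.4328, 0.2012]
ee_rot: [3.141, 0.001, -2.787]
ft_force: [-1.1, 0.4, -0.2]
grip_width: 1.0
grip_force: 0.0
```

Run:
```python
from h import *
s=take('wrist','w2'); st=get_state(); print(st['clock'],st['tool_pos'],st['ee_rot'],s['position'],s['attitude'])
cv2.imwrite('pics/w2b.png',cv2.resize(s['image'][:,:,::-1],(800,500),interpolation=cv2.INTER_CUBIC))
```

```text
1.1 [0.49601296 0.43282147 0.20128664] [ 3.14087782e+00  1.69407966e-03 -2.78607715e+00] [0.42177218 0.40601188 0.34466837] [-0.31252177 -0.00197449  1.92612946]
```

View pics/w2b.png

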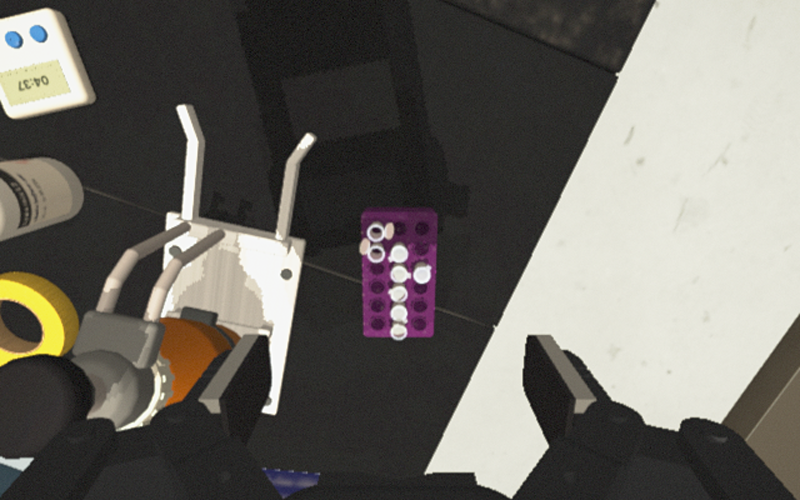

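```bash
cat > fit2.py <<'E'
from fit import *
W=pickle.load(open('w2.pkl','rb'))
wc=lambda x,y:(W,(x+.5)/1.25-.5,(y+.5)/1.25-.5)
for n,x,y,z in(('nearR',362,216,.024),('nearL',437,216,.024),('farL',433,337,.024),('farR',363,337,.024)): print(n,atz(*wc(x,y),z))
wr=[(wc(362,216),(.0295,-.0525)),(wc(437,216),(-.0295,-.0525)),(wc(433,337),(-.0295,.0525)),(wc(363,337),(.0295,.0525))]
g=lambda p,L:np.concatenate([proj(o[0],w(p,*c,.024))-o[1:] for o,c in L])
a=least_squares(g,r.x,args=(wr,));print('rackW',a.x,np.round(a.fun.reshape(-1,2),1).tolist())
ws=[(wc(183,106),-.113,-.04,1),(wc(195,140),-.09,-.0325,1),(wc(311,138),-.113,.04,1),(wc(293,160),-.09,.0325,1),(wc(163,212),-.03,-.055,0),(wc(305,240),-.03,.055,0),(wc(275,413),.14,.055,0)]
def f2(p,L): return np.concatenate([proj(o[0],w(p,x,y+k*np.sign(y)*.0049,.014 if k else .005))-o[1:] for o,x,y,k in L])
b=least_squares(f2,q.x[:3],args=(ws,),loss='soft_l1');print('standW',b.x,np.round(f2(b.x,ws).reshape(-1,2),1).tolist())
c3=least_squares(f2,q.x[:3],args=(ws+st,),loss='soft_l1');print('all',c3.x)
print('cap proj in wrist',proj(W,cap)*1.25)
E
python3 fit2.py
```

```text
rack [ 0.53764629  0.44732512 -1.216194  ] [[-0.5, 0.2], [0.9, -0.4], [0.4, 1.5], [-0.0, 0.8], [-0.5, -1.6], [1.1, -1.3], [0.5, 0.5], [-0.3, 0.0]]
stand [0.5780154  0.31850236 0.13080307 0.00480489 0.00491692]
[[0.2, 0.2], [-0.0, 0.3], [-0.3, 0.6], [0.1, 0.3], [0.2, 0.7], [0.4, -0.9], [0.6, -0.4], [0.7, 0.0], [-0.5, 0.6], [-0.1, 0.1], [0.7, 0.0], [0.0, -0.2], [-1.1, -1.2], [-0.0, -2.2], [0.9, 0.5]]
cap [0.56285188 0.31800991 0.20740138] [[-0.2, 0.3], [0.3, -0.0]]
cap in stand -0.015098212520634174 0.001489537251338719 0.20740137733099817
bay [np.float64(0.49572443079207795), np.float64(0.30767663944927603), 0]
sp1 -0.04363771986639808 0.01804331250574529 0.052967901751015484 [[0.1, -0.1], [-0.2, 0.0]]
sp2 -0.04428312030811719 -0.006052121297930468 0.06393875370098943 [[0.2, -0.2], [-0.3, 0.0]]
nearR [0.49965235 0.40768148 0.024     ]
nearL [0.48006358 0.46054289 0.024     ]
farL [0.57570292 0.49559764 0.024     ]
farR [0.59569823 0.44153516 0.024     ]
rackW [ 0.53807616  0.45146601 -1.2235749 ] [[-1.5, -1.5], [1.3, -1.1], [0.7, 1.8], [-0.5, 1.5]]
standW [0.57645665 0.32062728 0.12459211] [[1.1, -0.1], [-2.3, 0.4], [-2.3, -2.0], [-0.0, 3.3], [4.1, -1.1], [0.3, 0.8], [-0.1, -0.3]]
all [0.57710419 0.31981343 0.12615103]
cap proj in wrist [ 40.92770161 401.18085564]
```

The wrist view, enlarged 1.25x, shows the rack corners at (362,210), (437,210), (433,337) and (363,337), and the rail ends at (183,106) and (311,138). Both agree with the fits to a few mm. Next I descend.

```bash
python3 -c "
from h import *
go(.4976,.4353,.005,3.490)"
```

```text
row [-0.007, 0.005, 0.654] [0.001, 0.002, 0.007] rows>= 3.926174078703597 0.0489763103946281
```

Emit:
apply_moves:
  targets:
    - [-0.007,0.005,0.2,0.001,0.002,0.007,1]
    - [-0.007,0.005,0.35,0.001,0.002,0.007,1]
    - [-0.007,0.005,0.48,0.001,0.002,0.007,1]
    - [-0.007,0.005,0.58,0.001,0.002,0.007,1]
    - [-0.007,0.005,0.63,0.001,0.002,0.007,1]
    - [-0.007,0.005,0.654,0.001,0.002,0.007,1]
    - [-0.007,0.005,0.654,0.001,0.002,0.007,1]

```text
clock: 1.8
tool_pos: [0.4989, 0.4349, 0.0051]
ee_rot: [-3.141, -0.0, -2.793]
ft_force: [-0.1, 0.0, -0.8]
grip_width: 1.0
grip_force: 0.0
```

Emit:
apply_moves:
  targets:
    - [0,0,0,0,0,0,0.6]
    - [0,0,0,0,0,0,0.6]
    - [0,0,0,0,0,0,0.6]
    - [0,0,0,0,0,0,0.6]
    - [0,0,0,0,0,0,0.6]
    - [0,0,0,0,0,0,0.6]
  force: 60

```text
clock: 2.4
tool_pos: [0.4997, 0.435, 0.0066]
ee_rot: [3.141, 0.002, -2.794]
ft_force: [-0.8, 0.2, 6.2]
grip_width: 0.662
grip_force: 65.4
```

Emit:
apply_moves:
  targets:
    - [0,0,-0.03,0,0,0,0.6]
    - [0,0,-0.07,0,0,0,0.6]
    - [0,0,-0.1,0,0,0,0.6]
    - [0,0,-0.1,0,0,0,0.6]

```text
clock: 2.8
tool_pos: [0.4997, 0.4349, 0.0366]
ee_rot: [3.141, 0.002, -2.794]
ft_force: [0.6, 0.7, -1.1]
grip_width: 0.661
grip_force: 64.4
```

Run:
```python
from h import *
s=take('wrist','w3'); st=get_state(); print(st['clock'],st['tool_pos'],st['ee_rot'],st['grip_width'],st['ft_force'])
cv2.imwrite('pics/w3b.png',cv2.resize(s['image'][:,:,::-1],(800,500),interpolation=cv2.INTER_CUBIC))
y=.127;p=np.array([.577,.3195]); u=np.array([np.cos(y),np.sin(y)])
t=p+u*(-.185-.043); print(t); go(*t,st['tool_pos'][2],y+np.pi)
```

```text
2.85 [0.49922701 0.43464836 0.03552135] [-3.14137847e+00  8.26085116e-04 -2.79369983e+00] 0.6622397924249663 [ 1.19027687 -0.31788145 -2.30189071]
[0.35083624 0.29062178]
row [0.629, -0.283, -0.0] [-0.0, 0.001, 0.211] rows>= 4.135866376743717 1.4733777993857742
```

View pics/w3b.png

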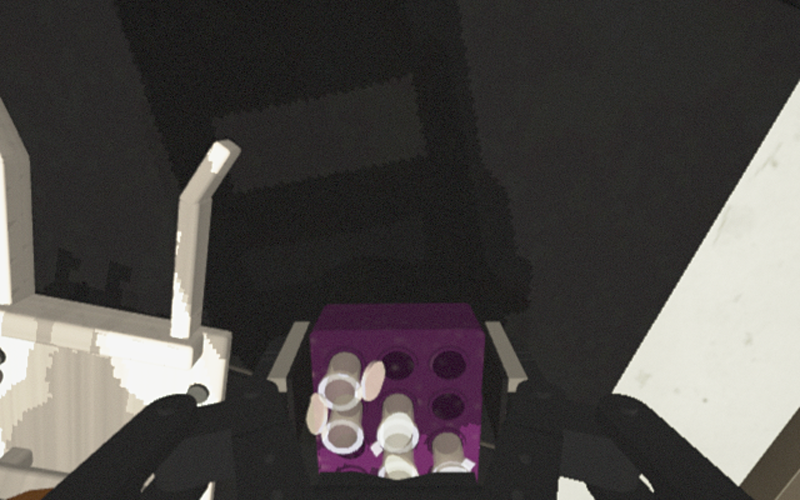

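The rack is held squarely between the pads, with its near edge at y≈305-330. The jug stands close to the approach path, so I'll check its extent.

Run:
```python
from h import *
S=pickle.load(open('scene1.pkl','rb'));T=pickle.load(open('top1.pkl','rb'))
print(tri([(S,165,320),(T,310,385)]))
for z in(0,.05,.1,.15): print(z,atz(T,315,343,z),atz(S,219,318,z),atz(S,185,295,z))
```

```text
(array([0.26823269, 0.29139127, 0.14817611]), [array([ 2.591632  , -0.33460611]), array([-1.13397989,  2.03745987])])
0 [ 3.25686874e-01  2.91462103e-01 -1.11022302e-16] [0.34314782 0.28817693 0.        ] [ 3.20206983e-01  3.83513603e-01 -1.11022302e-16]
0.05 [0.3352836  0.28758605 0.05      ] [0.3408077  0.26827368 0.05      ] [0.3191815  0.35814701 0.05      ]
0.1 [0.34488032 0.28371    0.1       ] [0.33846757 0.24837044 0.1       ] [0.31815602 0.33278042 0.1       ]
0.15 [0.35447704 0.27983396 0.15      ] [0.33612745 0.22846719 0.15      ] [0.31713055 0.30741383 0.15      ]
```

Run:
```python
from h import *
y=.127;p=np.array([.577,.3195]); u=np.array([np.cos(y),np.sin(y)]);v=np.array([-u[1],u[0]])
for a,b in((-.161,.125),(-.161,0)): t=p+u*a+v*b; print(t); go(*t,.0355,y+np.pi)
```

```text
[0.40146428 0.42310121]
row [0.319, 0.075, -0.0] [-0.0, 0.001, 0.211] rows>= 1.9688461315203232 1.4733777993857742
[0.41729664 0.29910792]
row [0.411, -0.332, -0.0] [-0.0, 0.001, 0.211] rows>= 3.1675728882099463 1.4733777993857742
```

Emit:
apply_moves:
  targets:
    - [0.1,0.02,0,0,0,0.06,0.6]
    - [0.22,0.05,0,0,0.001,0.14,0.6]
    - [0.32,0.07,0,0,0.001,0.211,0.6]
    - [0.345,-0.05,0,0,0.001,0.211,0.6]
    - [0.375,-0.18,0,0,0.001,0.211,0.6]
    - [0.4,-0.29,0,0,0.001,0.211,0.6]
    - [0.411,-0.332,0,0,0.001,0.211,0.6]
    - [0.411,-0.332,0.02,0,0.001,0.211,0.6]
    - [0.411,-0.332,0.035,0,0.001,0.211,0.6]
    - [0.411,-0.332,0.035,0,0.001,0.211,0.6]

```text
clock: 3.85
tool_pos: [0.4165, 0.2996, 0.0233]
ee_rot: [-3.141, -0.003, -3.014]
ft_force: [0.4, -0.3, -2.4]
grip_width: 0.663
grip_force: 64.5
```

Run:
```python
from h import *
s=take('wrist','w4'); st=get_state(); print(st['clock'],st['tool_pos'],st['ee_rot'],st['grip_width'],st['ft_force'])
cv2.imwrite('pics/w4b.png',cv2.resize(s['image'][:,:,::-1],(800,500),interpolation=cv2.INTER_CUBIC))
```

```text
3.9 [0.41659537 0.29967981 0.02358138] [-3.14071300e+00 -2.53086394e-03 -3.01337520e+00] 0.6607087021341228 [-0.92376876 -0.52639773 -1.36828753]
```

View pics/w4b.png

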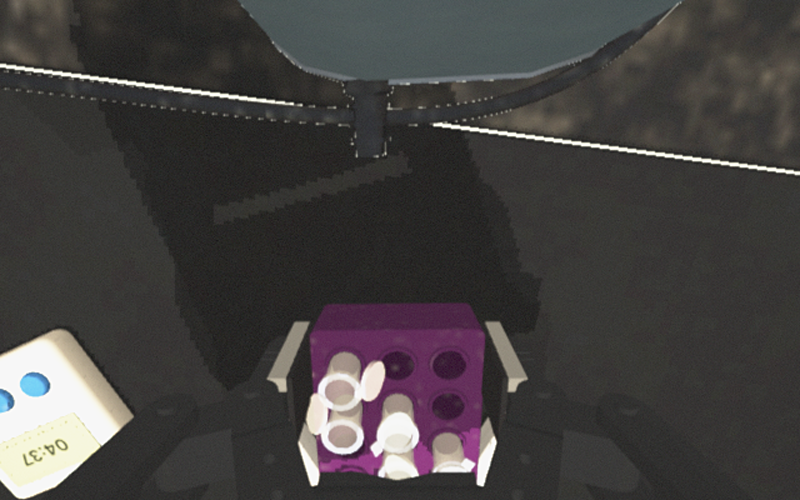

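The picture shows the rack (x 310–485) between two white flare pieces, the left at (300–320, 415–487) and the right at (475–495, 420–487). They look symmetric about the rack. I'll compare them with the predicted rail positions.

Run:
```python
from h import *
s=pickle.load(open('w4.pkl','rb'))
p=[.577,.3195,.127];c,sn=np.cos(p[2]),np.sin(p[2])
for x,y in((-.113,.04),(-.113,.05),(-.113,-.04),(-.113,-.05),(-.09,.0325),(-.09,-.0325),(-.09,.0425),(-.09,-.0425)):
    print(x,y,(proj(s,[p[0]+c*x-sn*y,p[1]+sn*x+c*y,.014])*1.25).round())
st=get_state(); d=st['tool_pos'][:2]-p[:2]; print(c*d[0]+sn*d[1],-sn*d[0]+c*d[1])
for x in(-.108,-.213):
  for y in(.0295,-.0295): print('rack',x+.04,y,(proj(s,[p[0]+c*(x+.04)-sn*y,p[1]+sn*(x+.04)+c*y,.041])*1.25).round())
```

```text
-0.113 0.04 [488. 431.]
-0.113 0.05 [511. 431.]
-0.113 -0.04 [298. 431.]
-0.113 -0.05 [275. 431.]
-0.09 0.0325 [467. 474.]
-0.09 -0.0325 [319. 474.]
-0.09 0.0425 [490. 474.]
-0.09 -0.0425 [296. 474.]
-0.16162318492850428 0.000656103818290104
rack -0.068 0.0295 [467. 572.]
rack -0.068 -0.0295 [318. 572.]
rack -0.173 0.0295 [484. 334.]
rack -0.173 -0.0295 [301. 334.]
```

Run:
```python
import cv2
i=cv2.imread('pics/w4.png')[300:400,220:420]
j=cv2.resize(i,None,fx=4,fy=4,interpolation=cv2.INTER_CUBIC); j=cv2.convertScaleAbs(j,alpha=1.6,beta=15)
cv2.imwrite('pics/w4c.png',j)
```

```text
(no output)
```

View pics/w4c.png

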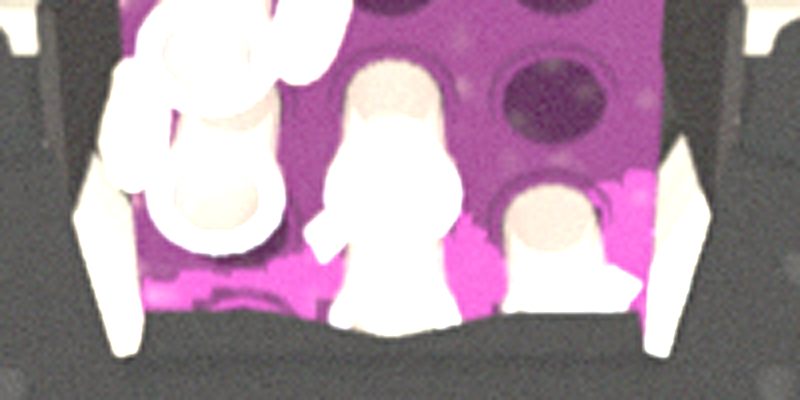

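The enlarged crop shows the rack edges at 122/664 (centre 393) and the rail edges at 75/710 and 112/672 (centre 392). The rack is centred and parallel, so I lower it.

Emit:
apply_moves:
  targets:
    - [0,0,0.02,0,0,0,0.6]
    - [0,0,0.04,0,0,0,0.6]
    - [0,0,0.05,0,0,0,0.6]
    - [0,0,0.053,0,0,0,0.6]
    - [0,0,0.053,0,0,0,0.6]

```text
clock: 4.4
tool_pos: [0.4169, 0.2988, 0.0081]
ee_rot: [-3.141, -0.002, -3.015]
ft_force: [-0.1, 0.0, -1.7]
grip_width: 0.659
grip_force: 64.5
```

Emit:
apply_moves:
  targets:
    - [-0.015,0,0.002,0,0,0,0.6]
    - [-0.03,0,0.002,0,0,0,0.6]
    - [-0.045,0,0.002,0,0,0,0.6]
    - [-0.06,0,0.002,0,0,0,0.6]
    - [-0.075,0,0.002,0,0,0,0.6]
    - [-0.085,0,0.002,0,0,0,0.6]
    - [-0.085,0,0.002,0,0,0,0.6]

```text
clock: 5.1
tool_pos: [0.4427, 0.302, 0.0076]
ee_rot: [-3.141, -0.001, -3.015]
ft_force: [0.6, 0.3, -2.8]
grip_width: 0.662
grip_force: 64.5
```

Emit:
apply_moves:
  targets:
    - [-0.005,0,0,0,0,0,0.6]
    - [-0.01,0,0,0,0,0,0.6]
    - [-0.015,0,0,0,0,0,0.6]
    - [-0.015,0,0,0,0,0,0.6]

```text
clock: 5.5
tool_pos: [0.4469, 0.3026, 0.0076]
ee_rot: [-3.141, -0.001, -3.015]
ft_force: [-0.3, 0.9, -2.1]
grip_width: 0.659
grip_force: 64.5
```

Emit:
apply_moves:
  targets:
    - [-0.005,0,0,0,0,0,0.6]
    - [-0.01,0,0,0,0,0,0.6]
    - [-0.014,0,0,0,0,0,0.6]
    - [-0.014,0,0,0,0,0,0.6]

```text
clock: 5.9
tool_pos: [0.4511, 0.3031, 0.0076]
ee_rot: [-3.141, -0.001, -3.015]
ft_force: [-0.7, 0.5, -1.1]
grip_width: 0.66
grip_force: 64.5
```

Emit:
apply_moves:
  targets:
    - [-0.004,0,0,0,0,0,0.6]
    - [-0.008,0,0,0,0,0,0.6]
    - [-0.01,0,0,0,0,0,0.6]
    - [-0.01,0,0,0,0,0,0.6]

```text
clock: 6.3
tool_pos: [0.454, 0.3035, 0.0076]
ee_rot: [-3.141, -0.002, -3.015]
ft_force: [-0.6, -1.2, -2.5]
grip_width: 0.662
grip_force: 64.5
```

Emit:
apply_moves:
  targets:
    - [-0.004,0,0,0,0,0,0.6]
    - [-0.008,0,0,0,0,0,0.6]
    - [-0.01,0,0,0,0,0,0.6]
    - [-0.01,0,0,0,0,0,0.6]

```text
clock: 6.7
tool_pos: [0.4556, 0.3037, 0.0073]
ee_rot: [-3.14, -0.005, -3.015]
ft_force: [-6.1, -0.0, -0.4]
grip_width: 0.664
grip_force: 64.7
```

Emit:
apply_moves:
  targets:
    - [0.002,0,0.003,0,0,0,0.6]
    - [0.002,0,0.003,0,0,0,0.72]
    - [0.002,0,0.003,0,0,0,0.76]
    - [0.002,0,0.003,0,0,0,0.8]
    - [0.002,0,0.003,0,0,0,0.8]
    - [0.002,0,0.003,0,0,0,0.8]

```text
clock: 7.3
tool_pos: [0.4564, 0.3038, 0.0068]
ee_rot: [-3.141, -0.001, -3.015]
ft_force: [0.1, -0.5, -0.4]
grip_width: 0.801
grip_force: 0.0
```

Emit:
apply_moves:
  targets:
    - [0,0,-0.03,0,0,0,0.8]
    - [0,0,-0.1,0,0,0,0.8]
    - [0,0,-0.2,0,0,0,0.8]
    - [0,0,-0.35,0,0,0,0.8]
    - [0.1,0,-0.5,0,0,0,0.8]
    - [0.15,0,-0.65,0,0,0,0.4]
    - [0.15,0,-0.8,0,0,0,0]
    - [0.15,0,-0.9,0,0,0,0]
    - [0.15,0,-0.9,0,0,0,0]

```text
clock: 8.2
tool_pos: [0.4128, 0.2989, 0.2818]
ee_rot: [3.14, 0.007, -3.014]
ft_force: [0.8, 1.6, -0.7]
grip_width: 0.12
grip_force: 0.0
```

Run:
```python
from h import *
a=take('top','top2');b=take('scene','scene2');w=take('wrist','w5');st=get_state();print(st['clock'],st['tool_pos'],st['ee_rot'],st['grip_width'],st['ft_force'],w['position'],w['attitude'])
i=b['image'][175:300,230:340,::-1];j=cv2.resize(i,None,fx=4,fy=4,interpolation=cv2.INTER_CUBIC)
k=cv2.resize(w['image'][:,:,::-1],(800,500))
c=np.zeros((500,800,3),np.uint8);c[:,:440]=j; c[:400,440:]=cv2.resize(a['image'][190:290,240:330,::-1],(360,400),interpolation=cv2.INTER_CUBIC)
cv2.imwrite('pics/c2.png',c);cv2.imwrite('pics/w5b.png',k)
```

```text
8.35 [0.41155999 0.29814705 0.27616944] [-3.14044118e+00 -2.90904844e-03 -3.01466745e+00] -0.0004456759799540652 [-0.22562039 -0.36293388  0.2892237 ] [0.33354969 0.28900485 0.42082793] [-3.09934182e-01 -8.68781759e-04  1.69811792e+00]
```

View pics/c2.png

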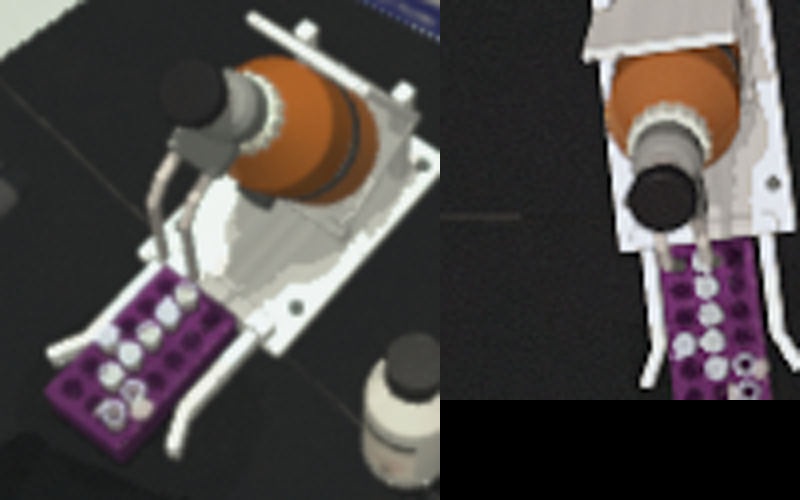

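The rack is docked: it sits between the rails with its far end under the spouts at the end stop. Next is the cap, with the fingers shut and the tool tilted 30°.

```bash
cat > capgo.py <<'E'
from h import *
import sys
y=.127;u=np.array([np.cos(y),np.sin(y),0]);a=-.5*u+np.array([0,0,.866]);cap=np.array([.5627,.3178,.2074])
x=-.866*u-np.array([0,0,.5]);R=Ro.from_matrix(np.c_[x,np.cross(-a,x),-a])
if __name__=='__main__':
    P=cap+float(sys.argv[1])*a;print(P);go(*P,0,R=R)
    st=get_state();print(st['clock'],'axial',(st['tool_pos']-cap)@a,'F',st['ft_force']@a)
E
python3 capgo.py .05
```

```text
[0.53790134 0.31463353 0.2507    ]
row [-0.425, 0.001, 0.084] [-0.001, -0.503, 0.0] rows>= 2.5986637185651467 3.5119298235184355
8.35 axial 0.13576033285290404 F 0.38535378207612464
```

Emit:
apply_moves:
  targets:
    - [0,0,0,0,-0.13,0,0]
    - [-0.02,0,0,0,-0.26,0,0]
    - [-0.1,0,0.02,0,-0.39,0,0]
    - [-0.2,0,0.04,0,-0.503,0,0]
    - [-0.32,0.001,0.06,-0.001,-0.503,0,0]
    - [-0.425,0.001,0.084,-0.001,-0.503,0,0]
    - [-0.425,0.001,0.084,-0.001,-0.503,0,0]
    - [-0.425,0.001,0.084,-0.001,-0.503,0,0]

```text
clock: 9.15
tool_pos: [0.538, 0.3144, 0.2494]
ee_rot: [-3.141, 0.521, -3.014]
ft_force: [-0.9, 0.4, -0.4]
grip_width: 0.001
grip_force: 0.0
```

```bash
python3 - <<'E'
from h import *
b=take('scene','scene3');a=take('top','top3')
c=np.zeros((500,800,3),np.uint8)
c[:,:400]=cv2.resize(b['image'][150:250,240:320,::-1],(400,500),interpolation=cv2.INTER_CUBIC)
c[:,400:]=cv2.resize(a['image'][190:290,250:330,::-1],(400,500),interpolation=cv2.INTER_CUBIC)
cv2.imwrite('pics/c3.png',c)
E
python3 capgo.py .02
```

```text
[0.55278054 0.31653341 0.22472   ]
row [-0.001, -0.0, 0.101] [0.0, -0.0, 0.001] rows>= 0.6055558695249462 0.0036267489176839683
9.25 axial 0.05027443260413833 F 0.36340499818237987
```

View pics/c3.png

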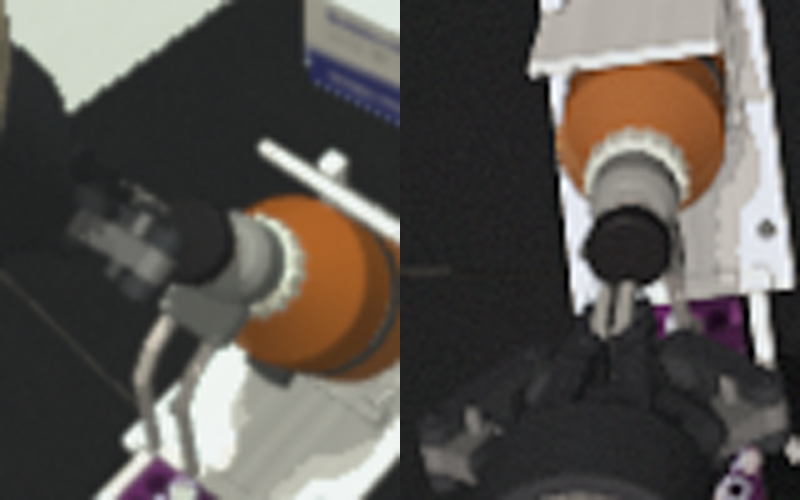

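The picture shows the shut fingers just short of the cap and in line with it: tip at (620,285) and cap at (628,245) in the top crop, the offset being parallax. I approach.

Emit:
apply_moves:
  targets:
    - [0,0,0.04,0,0,0,0]
    - [-0.001,0,0.08,0,0,0.001,0]
    - [-0.001,0,0.11,0,0,0.001,0]
    - [-0.001,0,0.13,0,0,0.001,0]
    - [-0.001,0,0.13,0,0,0.001,0]

```text
clock: 9.75
tool_pos: [0.558, 0.3172, 0.2167]
ee_rot: [3.141, 0.523, -3.016]
ft_force: [-4.9, -0.7, 2.6]
grip_width: 0.002
grip_force: 2.0
```

Emit:
apply_moves:
  targets:
    - [0,0,0.008,0,0,0,0]
    - [0,0,0.015,0,0,0,0]
    - [0,0,0.022,0,0,0,0]
    - [0,0,0.022,0,0,0,0]

```text
clock: 10.15
tool_pos: [0.5607, 0.3176, 0.2123]
ee_rot: [3.141, 0.524, -3.015]
ft_force: [-6.7, -2.3, 4.5]
grip_width: 0.003
grip_force: 3.6
```

Emit:
apply_moves:
  targets:
    - [0,0,0.005,0,0,0,0]
    - [0,0,0.008,0,0,0,0]
    - [0,0,0.008,0,0,0,0]

```text
clock: 10.45
tool_pos: [0.5618, 0.3177, 0.2104]
ee_rot: [3.141, 0.524, -3.015]
ft_force: [-7.3, -2.6, 4.7]
grip_width: 0.0
grip_force: 4.2
```

```bash
python3 capgo.py 0
```

```text
[0.5627 0.3178 0.2074]
row [0.002, -0.0, 0.01] [0.0, 0.001, -0.001] rows>= 0.063754880899635 0.007128956079752238
10.45 axial 0.003108835330765375 F 7.836573569229145
```

Emit:
apply_moves:
  targets:
    - [0,0,0.003,0,0,0,0]
    - [0,0,0.005,0,0,0,0]
    - [0,0,0.005,0,0,0,0]

```text
clock: 10.75
tool_pos: [0.5619, 0.3178, 0.2103]
ee_rot: [3.141, 0.525, -3.015]
ft_force: [-16.1, -4.9, 13.2]
grip_width: -0.001
grip_force: 9.9
```

The force has risen to about 20 N with no further travel, so the cap is at its stop. I hold briefly, then retract along the axis.

Emit:
apply_moves:
  targets:
    - [0,0,0,0,0,0,0]
    - [0,0,0,0,0,0,0]
    - [0,0,0,0,0,0,0]
    - [0,0,0,0,0,0,0]

```text
clock: 11.15
tool_pos: [0.5619, 0.3178, 0.2103]
ee_rot: [3.141, 0.525, -3.015]
ft_force: [-16.7, -4.9, 12.5]
grip_width: -0.003
grip_force: 9.8
```

Emit:
apply_moves:
  targets:
    - [0,0,-0.02,0,0,0,0]
    - [0,0,-0.05,0,0,0,0]
    - [0,0,-0.1,0,0,0,0]
    - [0,0,-0.2,0,0,0,0]
    - [0,0,-0.3,0,0,0,0]
    - [0,0,-0.3,0,0,0,0]
    - [0,0,-0.3,0,0,0,0]
    - [0,0,-0.3,0,0,0,0]

```text
clock: 11.95
tool_pos: [0.5185, 0.3121, 0.2858]
ee_rot: [3.141, 0.524, -3.016]
ft_force: [-0.2, 0.1, -0.2]
grip_width: -0.002
grip_force: 0.0
```

Run:
```python
from h import *
b=take('scene','scene4');a=take('top','top4');print(get_state()['ft_force'])
c=np.zeros((500,800,3),np.uint8)
c[:,:440]=cv2.resize(b['image'][175:300,230:340,::-1],(440,500),interpolation=cv2.INTER_CUBIC)
c[:400,440:]=cv2.resize(a['image'][190:290,240:330,::-1],(360,400),interpolation=cv2.INTER_CUBIC)
cv2.imwrite('pics/c4.png',c)
```

```text
[-0.49226276  0.73931473  0.4420289 ]
```

View pics/c4.png

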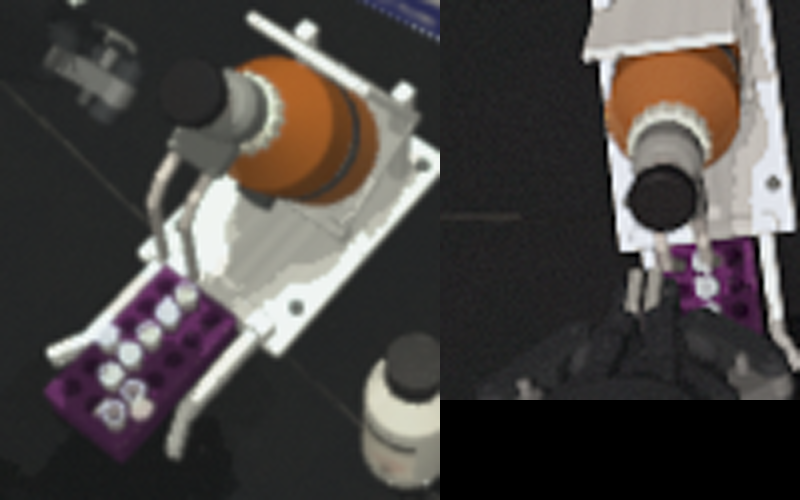

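The rack is unmoved, the cap is back at its original position at (193,92), and the arm is clear of everything. I'm handing in the job.

```bash
python3 -c "
from bench import *
print(job_done())"
```

```text
the job is handed in; nothing more can be done
None
```

The rack is docked against the end stop and released; I then pressed the cap to its stop at about 20 N and let it spring back up, kept clear of the bottle, timer and tape, and handed the job in at about 12 s (no verdict came back).

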